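Clip a sample tube into the mixer

ROBOT

A 6-joint arm with a two-finger parallel gripper is mounted at the origin on a cart in front of the work surface, level with it; the furniture and walls round the work are solid. World frame = base frame: x ahead of the robot, y to its left, z up, the work surface at z = 0. Lengths are in m, angles in rad, forces in N, time in s.
With the tool pointing down it reaches from about 0.35 to 0.875 m from the base axis. Payload 4.2 kg.
Tool frame: the origin (TCP) lies at the very end of the fingers, on their centre line; the grasp point (between the pads) lies 19 mm behind it; z points along the fingers, y is the line along which they close (so a half turn about z gives the same grasp; the last joint's range is limited). The gripper opens to 85 mm and grips with 20 to 120 N. Pads are 22 mm wide; open, the fingers measure 114 mm over their backs; the gripper's body (76 mm by 85 mm) begins 54 mm behind the grasp point. The pads swing forward as they close: fully open they stand 13 mm farther back than shut.
Start: joints at [-0.901, 0.385, 0.008, 0, -1.194, -0.259], TCP at [0.25, -0.573, 0.231] pointing down, gripper open.
Joint ranges: [-3.14, 3.14], [-1.21, 2.06], [-1.07, 1.41], [-3.16, 2.05], [-2.99, -0.16], [-3.1, 3.1]. Speed limits (rad/s): [2.79, 2.79, 3.14, 3.14, 3.14, 3.14].

INTERFACE

Orientations are given as a unit quaternion [w, x, y, z].
In Python, from station import arm gives the robot as it stands.
- The arm moves only by the shell command python3 -m inch 'ROWS'. ROWS is JSON, a list of rows, each a list of 3 entries, a list of its own where there are three numbers: the shift along the tool's x, y, z in units of 40 mm (1.0 is 40 mm), then the turn, a rotation vector about the tool's x, y, z in units of 5 degrees (1.0 is 5 degrees), then the gripper's target within -1 to 1 (shut at 1, half-way at 0, fully open at -1). In form: [[[x, y, z], [rx, ry, rz], jaw], ...]. A call has 1 to 8 rows; each row shifts and turns the commanded pose from where the row before left it, along the tool's axes as they then stand; what a row does not reach is not made up. A row lasts 1/12 s, in which the tool goes at most 41.7 mm and 7.16 degrees, less where a joint would pass 70% of its speed; a pose out of reach is approached as far as the arm can. A call is refused whole if a number of a shift passes 1 or a number of a turn 1, either way. A call with a gripper value outside its range is refused whole. The fingers move at their own pace and stop on an object; the grip force is fixed at half the most. Time passes only in rows, so rows that do not move let the fingers close. It gives the time, the measured TCP pose, the force, the opening and the grip force at its end, in the units of the state.
- arm.observe(): the state, without advancing time (a new reading comes with each control period).
- arm.grab_frame(name): name is "scene" or "top" or "wrist"; returns (picture, depth): 400x640x3 uint8, red, green, blue; 400x640 float32, m along the optical axis (not along the pixel's ray), 0 where there is no reading.
- arm.camera_params(name): a dict with "fx", "fy", "cx", "cy" (pixels), "xyz" and "orientation" of the camera in the world. Camera axes: x right, y down, z forward; pixel columns grow to the right and rows downward; lengths in m; the calibration is good to about 2 mm. A picture is of the moment at which its call begins: read the wrist's pose just before it. camera_params takes no time and is no camera call; for the wrist camera it gives the pose at the moment of the call.
- arm.hand_in(): hands the job in; it is judged then, once.
Trained networks look in the newest picture that a camera, given by its name, has taken for a name from the list of things; names that differ only in an ending like _2 or _b are one class to them, and where a whole thing is asked for, a point or a joint stands for the part that bears it (a point fixed in the world has none). Each returns a list of dicts, best first, with "conf" (0 to 1); they miss things now and then, are a little off and sometimes report something else, mostly with a low value. They report only what shows in the picture. A call takes as long as a camera call.
- arm.boxes_of(camera, target): "extent" ([left, top, width, height] in pixels, round what is visible of it).
- arm.cut_out(camera, target): "mask" (400x640 bool, what is visible of it) and "extent" ([left, top, width, height] in pixels, round what is visible of it).
The state is a dict: "time": time; "joint_pos": joint angles; "dq": joint speeds; "tau": joint torques, N m; "tool_pos": TCP position; "tool_rot": TCP orientation; "contact_force": force on the tool from outside, world axes, zero at the start; "moment": the same for the moment, N m; "grip_width": opening from 0.0 (shut) to 1.0 (fully open); "grasp_force": force on a finger pad.
Only numpy, scipy, OpenCV 4.12 (cv2) and the standard library are available. Lean on these libraries where they do the work, as an engineer would, in place of code of your own. Each camera call takes 0.05 s, during which the arm holds its last target. There are 200 camera calls.

TASK

Load the white-capped sample tube into the tube mixer: swing the yellow keeper bar wide open, lay the tube from its cradle along the black ledge in front of the clips and let go of it, then push it sideways off the ledge until it snaps fully home in both spring clips. Finally swing the keeper bar shut across the front of it; leave the blue-capped tube in the cradle and the bottle and marker as they are.

Things in the scene. Friction and masses are not known exactly. Their poses are not given: they have to be found in the camera images.
- mixer: Tube mixer, a fixed benchtop machine about 150 x 205 mm: grey base plate, white motor housing at the back (top 73 mm above the bench). Origin on the bench below the middle of the seat; x points from the clips' open mouths back to the housing, y along the seated tube (to the left seen from the mouths), z up. Its position and yaw vary.
- mixer_seat (a point): Where the middle of the tube's axis lies when home, 62 mm above the bench; the tube then lies along the mixer's y (cap at either end). A solid back stop, 50 mm wide and 9 mm higher than this point, touches the home tube from behind, so it cannot be carried in between two fingers. Axes as the mixer's.
- mixer_ledge (a point): 48 mm in front of the seat (-x), 62 mm above the bench: axis of the tube when parked on the black ledge. Ledge flat and slick, 80 mm long in y, top at 48.6 mm, from 72 to 19 mm in front of the seat; a 48 mm wide tongue goes on to the back stop, so the tube rolls level into the clips. A ridge 1.7 mm high, 16 mm in front of this point, stops it rolling off; towards the clips it rolls freely.
- keeper (a joint): Yellow keeper bar swinging level about an upright pivot; rad, 0 = shut (bar along +y across the mouths, at seat height, 24 mm in front of the seat), grows as its free end swings towards -x; 1.57 = pointing straight away from the clips, 1.9 = stop. Light friction (about 1 N at the peg); stays where left. Starts shut or nearly so; clears a tube that is home, not one still outside the lips.
- keeper_peg (a point): Top of the upright red peg on the keeper bar: 12 mm thick, 42 mm above the bar's top face (peg top 109 mm, bar top 66.5 mm above the bench), 85 mm from the bar's pivot, which is at x = -24 mm, y = -85 mm from the seat in the mixer's frame. Can be pushed or pinched from above.
- cradle: Blue open cradle, fixed, 150 x 84 mm: two lying places 47.5 mm either side of its middle along its x axis, each a pair of V rests 58 mm apart with 49 mm free between them. Origin on the bench below its middle; tubes lie along its y axis. The floor between the rests is 8 mm above the bench.
- sample_tube: The tube to load: clear flat-foot sample tube with white screw cap, 100 mm long, body 26.2 mm thick for 86 mm from the foot, cap 30 mm thick, 42 g. Lies in one of the two cradle places with its axis about 40 mm above the bench. Origin at the centre of the foot; its z axis runs along the tube to the cap.
- tube_mid (a point): Middle of the sample tube's body, on its axis, 43 mm from the foot: grip here across the tube and push here.
- blue_cap_tube: Conical tube with blue cap, 112 mm long, 29 mm thick, in the other place of the cradle; stays there. Origin at its tip, z axis to the cap.
- small_bottle: White bottle with blue cap, 36 mm thick, 60 mm tall, standing to the right of the mixer; stays. Origin under its middle.
- red_marker: White marker with red cap, 130 mm long, lying at the front of the bench; stays. Origin under its middle.
- clip_left (a point): Middle of the left (+y) pair of steel spring jaws (C clip, 9 mm wide), 31.5 mm from the seat along y; 54 mm are free between the pairs for a pushing finger. Mouth towards -x, lips reach 16 mm in front of this point and 17 mm above it. Throat 20 mm for the 26 mm tube: it stops at the lips, axis about 18 mm in front, and snaps in at about 13 N pushed sideways at its middle.
- clip_right (a point): Middle of the right (-y) pair of steel spring jaws (C clip, 9 mm wide), 31.5 mm from the seat along y; 54 mm are free between the pairs for a pushing finger. Same as the left one.

How it is judged:
By the outcome, as a careful person would: the job done as asked, in the order asked, and still so for the second after the job is handed in, with the robot touching nothing.
It also fails if it takes over 64 s, if anything falls off the work surface, if the arm or the gripper's body presses on something with over 40 N, if the wrist force passes 120 N, or if a joint passes its speed limit or range.

## Working session

There is one attempt and no reset: what is moved stays moved. The work goes in short steps, Python scripts to look and compute and a shell command to move; the robot and the scene stay as the last step left them, time stands still between calls to the robot, and variables do not carry over. Pictures are saved under pics/ and viewed, at most 10 in all, crops included, and the job is handed in when it is done.

```bash
mkdir -p pics; ls; cat > h.py <<'E'
import numpy as np, cv2
from scipy.spatial.transform import Rotation as R
from station import arm
def rot(q): return R.from_quat([q[1],q[2],q[3],q[0]]).as_matrix()
def cloud(cam,depth,par=None):
    p=par or arm.camera_params(cam)
    v,u=np.mgrid[0:400,0:640]
    P=np.stack([(u-p['cx'])/p['fx']*depth,(v-p['cy'])/p['fy']*depth,depth],-1)
    return P@rot(p['orientation']).T+np.array(p['xyz'])
def save(im,name): cv2.imwrite('pics/'+name,im[:,:,::-1])
def proj(cam,X,par=None):
    p=par or arm.camera_params(cam)
    c=(np.asarray(X)-p['xyz'])@rot(p['orientation'])
    return np.stack([c[...,0]/c[...,2]*p['fx']+p['cx'],c[...,1]/c[...,2]*p['fy']+p['cy']],-1)
E
python3 - <<'E'
from h import *
s=arm.observe(); print(s)
for c in ['top','scene']:
    im,d=arm.grab_frame(c); save(im,c+'0.png'); np.save(c+'0.npy',d)
    W=cloud(c,d); print(c,arm.camera_params(c))
    for n in ['mixer','keeper','keeper_peg','cradle','sample_tube','blue_cap_tube','clip_left','small_bottle','red_marker']:
        for r in arm.cut_out(c,n)[:2]:
            m=r['mask']&(d>0); P=W[m]
            if len(P): print(c,n,round(r['conf'],2),r['extent'],len(P),np.median(P,0).round(3),np.percentile(P,2,axis=0).round(3),np.percentile(P,98,axis=0).round(3))
E
```

```text
pics
{'time': 0.0, 'joint_pos': array([-9.01366356e-01,  3.85594793e-01,  6.57591404e-03, -5.09615573e-04,
       -1.19398458e+00, -2.58564940e-01]), 'dq': array([ 0.0009033 ,  0.00132222,  0.00109889, -0.00051198,  0.00067926,
       -0.00025365]), 'tau': array([ 5.82957136e-05, -3.92287838e+01,  1.88400900e+01,  4.18620095e+00,
       -4.60841926e-03,  7.22824382e-06]), 'tool_pos': array([ 0.24938259, -0.57243556,  0.23017739]), 'tool_rot': array([-2.82086264e-04, -2.03898426e-01,  9.78991398e-01,  1.09287158e-03]), 'contact_force': array([-0.2141706 , -0.25218568,  0.07889534]), 'moment': array([-0.03493196, -0.02190681, -0.03761895]), 'grasp_force': 0.0, 'grip_width': 0.9975211470728634}
top {'fx': 387.1529128106272, 'fy': 387.1529128106272, 'cx': 318.4732032224973, 'cy': 202.5399700788855, 'xyz': array([0.41582399, 0.00945719, 1.04792385]), 'orientation': array([-0.02914312,  0.71687647, -0.69593118,  0.03030829])}
top mixer 0.91 [303.8, 159.8, 84.3, 63.0] 4389 [ 0.534 -0.057  0.02 ] [ 0.457 -0.16   0.012] [0.613 0.039 0.077]
top keeper 0.72 [343.7, 187.5, 38.8, 12.0] 166 [ 0.52
[... 2138 characters left out ...]
ue_cap_tube 0.52 [248.7, 189.5, 27.5, 10.7] 199 [0.568 0.244 0.044] [ 0.56   0.205 -0.   ] [0.657 0.29  0.059]
scene clip_left 0.72 [304.1, 202.0, 84.8, 52.8] 2970 [ 0.519 -0.072  0.021] [ 0.452 -0.163  0.007] [0.602 0.032 0.079]
scene small_bottle 0.8 [446.3, 237.5, 14.3, 25.7] 324 [ 0.565 -0.349  0.036] [ 0.558 -0.364  0.001] [ 0.587 -0.331  0.062]
scene small_bottle 0.22 [253.7, 237.6, 28.0, 24.5] 158 [0.364 0.095 0.012] [0.339 0.044 0.004] [0.391 0.153 0.017]
scene red_marker 0.71 [255.2, 239.2, 24.7, 20.7] 156 [0.362 0.089 0.012] [0.339 0.043 0.004] [0.389 0.15  0.017]
scene red_marker 0.44 [308.4, 202.1, 80.9, 53.2] 2900 [ 0.519 -0.073  0.021] [ 0.452 -0.161  0.008] [0.601 0.032 0.079]
```

```bash
python3 - <<'E'
from h import *
im=cv2.imread('pics/top0.png'); d=np.load('top0.npy'); W=cloud('top',d)
cv2.imwrite('pics/c0.png',cv2.resize(im[145:255,190:400],None,fx=3.8,fy=3.8,interpolation=cv2.INTER_CUBIC))
def rect(n,zlo,zhi,box):
    X,Y,Z=W[...,0],W[...,1],W[...,2]
    m=(Z>zlo)&(Z<zhi)&(X>box[0])&(X<box[1])&(Y>box[2])&(Y<box[3])&(d>0)
    P=W[m]; r=cv2.minAreaRect(P[:,:2].astype(np.float32)*1000); print(n,m.sum(),r,np.median(P[:,2]).round(4)); return P
mx=(0.40,0.68,-0.22,0.1)
rect('mixer all',.007,.2,mx); rect('housing',.071,.08,mx); rect('ledge',.044,.053,mx); rect('bar',.061,.069,mx);p=rect('peg',.09,.12,mx);print(p.mean(0))
rect('backstop',.0685,.0725,mx)
cr=(.4,.65,.18,.34)
rect('cradle',.003,.2,cr)
for n,b in (('tubeA',(.44,.52,.19,.34)),('tubeB',(.54,.62,.19,.34))):
    P=rect(n,.035,.2,b); y=P[:,1]
    for a in np.arange(.2,.33,.01):
        k=(y>=a)&(y<a+.01)
        if k.sum()>2: print(n,a.round(2),k.sum(),P[k,0].mean().round(4),P[k,2].max().round(4))
E
```

```text
mixer all 4326 ((535.484375, -60.46685028076172), (149.91635131835938, 204.8456573486328), 9.90295696258545) 0.0203
housing 661 ((561.515625, -65.82311248779297), (91.86841583251953, 143.2404327392578), 11.093077659606934) 0.0733
ledge 853 ((534.094482421875, -68.41175842285156), (122.19961547851562, 143.4407196044922), 9.89255428314209) 0.0482
bar 182 ((563.4982299804688, -69.14148712158203), (94.00422668457031, 158.30276489257812), 6.602945327758789) 0.0666
peg 22 ((519.1311645507812, -58.51113510131836), (10.453420639038086, 10.327323913574219), 46.41302490234375) 0.1083
[ 0.51833952 -0.05838803  0.10597741]
backstop 409 ((561.3439331054688, -67.47247314453125), (94.27405548095703, 150.2738037109375), 9.932044982910156) 0.071
cradle 2058 ((524.8928833007812, 260.4351806640625), (158.7682647705078, 248.7736358642578), 89.90928649902344) 0.0092
tubeA 319 ((480.4135437011719, 265.1571044921875), (34.5479621887207, 99.95516204833984), 6.831973552703857) 0.0498
tubeA 0.21 25 0.483 0.0571
tubeA 0.22 46 0.4837 0.0583
tubeA 0.23 11 0.4823 0.0393
tubeA 0.25 33 0.4806 0.054
tubeA 0.26 34 0.4802 0.0545
tubeA 0.27 33 0.4787 0.0538
tubeA 0.28 36 0.4777 0.0532
tubeA 0.29 47 0.476 0.0555
tubeA 0.3 41 0.476 0.0552
tubeA 0.31 12 0.4777 0.0541
tubeB 327 ((576.4544677734375, 263.5163879394531), (36.07706069946289, 111.96412658691406), 6.2769670486450195) 0.051
tubeB 0.2 27 0.577 0.059
tubeB 0.21 48 0.5791 0.0607
tubeB 0.23 8 0.5665 0.0537
tubeB 0.24 19 0.5703 0.0526
tubeB 0.25 12 0.5692 0.0529
tubeB 0.26 37 0.5734 0.0559
tubeB 0.27 38 0.5716 0.0567
tubeB 0.28 39 0.5724 0.0561
tubeB 0.29 41 0.5707 0.0572
tubeB 0.3 45 0.5727 0.057
tubeB 0.31 11 0.5704 0.0501
```

View pics/c0.png

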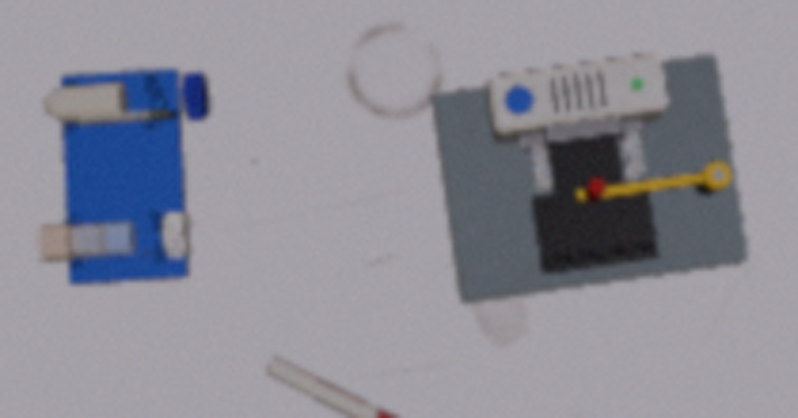

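```bash
cat >> h.py <<'E'
def phi():
    T=rot(arm.observe()['tool_rot']); return np.degrees(np.arctan2(T[1,1],T[0,1]))%360
def plan(p,ph=None):
    s=arm.observe(); T=rot(s['tool_rot']); t=0
    c=np.degrees(np.arctan2(T[1,1],T[0,1]))%360
    if ph is not None:
        t=(ph-c+180)%360-180
        a=np.radians(ph); T=np.array([[np.sin(a),np.cos(a),0],[-np.cos(a),np.sin(a),0],[0,0,-1]])
        # x = y cross z
        y=T[:,1]; z=np.array([0,0,-1.]); T=np.stack([np.cross(y,z),y,z],1)
    sh=T.T@(np.array(p)-s['tool_pos'])/.04
    print('at',s['tool_pos'].round(4),'phi',c.round(1),'tz',T[:,2].round(3),'| rz units',(-t/5).round(2),'then shift',sh.round(2),'norm',np.linalg.norm(sh).round(2))
def mpose(): return np.load('m.npy')  # x,y,yaw of mixer
def M(x,y,z):
    a,b,w=mpose(); return np.array([a+np.cos(w)*x-np.sin(w)*y,b+np.sin(w)*x+np.cos(w)*y,z])
E
python3 - <<'E'
from h import *
im=cv2.imread('pics/top0.png')[:,:,::-1].astype(int); d=np.load('top0.npy'); W=cloud('top',d)
X,Y,Z=W[...,0],W[...,1],W[...,2]; sm=im.sum(-1)
m=(X>.44)&(X<.6)&(Y>-.2)&(Y<.08)&(sm<200)&(Z>.04)&(Z<.056)
n,l,st,_=cv2.connectedComponentsWithStats(m.astype(np.uint8)); k=1+st[1:,4].argmax(); P=W[l==k]
print(len(P),cv2.minAreaRect(P[:,:2].astype(np.float32)*1000),np.median(P[:,2]))
w=np.radians(9.9); c,s=np.cos(w),np.sin(w)
Q=P[:,:2]@np.array([[c,-s],[s,c]]) # mixer-aligned coords
f=Q[Q[:,0]<np.percentile(Q[:,0],1)+.045]
print('front x',np.percentile(Q[:,0],.7),'ylims',np.percentile(f[:,1],[1,99]))
o=np.array([np.percentile(Q[:,0],.7)+.072,np.percentile(f[:,1],[1,99]).mean()]); 
xy=np.array([[c,-s],[s,c]])@o; print('origin',xy); np.save('m.npy',[*xy,w])
print('peg shut',M(-.024,0,.109),'pivot',M(-.024,-.085,.066),'base ctr off',np.array([.5355,-.0605])-xy)
b=(im[...,0]>120)&(im[...,2]<.5*im[...,0])&(im[...,1]>.5*im[...,0])&(Y>-.2)&(Y<0)&(X<.6); P=W[b]; print('bar',len(P),P.min(0),P.max(0))
bl=(im[...,2]>im[...,0]+50)&(Y>.2)&(Y<.33)&(Z>.003)&(Z<.012); P=W[bl]; print('cradle',cv2.minAreaRect(P[:,:2].astype(np.float32)*1000))
plan(M(-.06,-.0,.23),189.9)
E
```

```text
790 ((514.0890502929688, -59.974578857421875), (85.68275451660156, 79.881591796875), 9.89255428314209) 0.048253086661526
front x 0.45359216431227634 ylims [-0.18647579 -0.10819025]
origin [ 0.54309658 -0.05477454]
peg shut [ 0.51945395 -0.05890084  0.109     ] pivot [ 0.53406793 -0.14263513  0.066     ] base ctr off [-0.00759658 -0.00572546]
bar 95 [ 0.51704308 -0.14993657  0.06125136] [ 0.54063495 -0.05036964  0.10398888]
cradle ((527.7738037109375, 270.54278564453125), (149.0814666748047, 83.00904846191406), 4.77092981338501)
at [ 0.2496 -0.573   0.2313] phi 113.5 tz [ 0.  0. -1.] | rz units -15.27 then shift [-11.5   -7.96   0.03] norm 13.98
```

```bash
python3 -m inch '[[[0,0,0],[0,0,-1],-1],[[0,0,0],[0,0,-1],-1],[[0,0,0],[0,0,-1],-1],[[0,0,0],[0,0,-1],-1],[[0,0,0],[0,0,-1],-1],[[0,0,0],[0,0,-1],-1],[[0,0,0],[0,0,-1],-1],[[0,0,0],[0,0,-1],-1]]'
python3 -m inch '[[[0,0,0],[0,0,-1],-1],[[0,0,0],[0,0,-1],-1],[[0,0,0],[0,0,-1],-1],[[0,0,0],[0,0,-1],-1],[[0,0,0],[0,0,-1],-1],[[0,0,0],[0,0,-1],-1],[[0,0,0],[0,0,-1],-1],[[0,0,0],[0,0,-0.27],-1]]'
python3 -m inch '[[[-0.82,-0.57,0],[0,0,0],0.4],[[-0.82,-0.57,0],[0,0,0],0.4],[[-0.82,-0.57,0],[0,0,0],0.4],[[-0.82,-0.57,0],[0,0,0],0.4],[[-0.82,-0.57,0],[0,0,0],0.4],[[-0.82,-0.57,0],[0,0,0],0.4],[[-0.82,-0.57,0],[0,0,0],0.4]]'
python3 -m inch '[[[-0.82,-0.57,0],[0,0,0],0.4],[[-0.82,-0.57,0],[0,0,0],0.4],[[-0.82,-0.57,0],[0,0,0],0.4],[[-0.82,-0.57,0],[0,0,0],0.4],[[-0.82,-0.57,0],[0,0,0],0.4],[[-0.82,-0.57,0],[0,0,0],0.4],[[-0.82,-0.57,0],[0,0,0],0.4],[[0,0,0],[0,0,0],0.4]]'
python3 - <<'E'
from h import *
s=arm.observe(); print(s['grip_width'],s['joint_pos'].round(2))
plan(M(-.06,-.0,.23),189.9)
par=arm.camera_params('wrist'); im,d=arm.grab_frame('wrist'); W=cloud('wrist',d,par); print(par['xyz'],rot(par['orientation'])[:,2])
save(im,'w1.png')
m=(W[...,2]>.095)&(W[...,2]<.115)&(d>0)&(im[...,0]>im[...,1]*1.8)
if m.sum(): print('peg',m.sum(),W[m].mean(0),W[m].max(0))
for r in arm.cut_out('wrist','keeper')[:1]:
    P=W[r['mask']&(d>0)]; print(r['conf'],P.min(0),P.max(0))
    Q=P[(P[:,2]>.06)&(P[:,2]<.07)]; print(cv2.minAreaRect(Q[:,:2].astype(np.float32)*1000))
E
```

```text
time: 1.67
tool_pos: [0.2496, -0.573, 0.2313]
tool_rot: [-0.0, -0.528, 0.849, -0.0]
contact_force: [0.8, -0.3, 0.0]
grip_width: 1.002
grasp_force: 0.0
time: 2.33
tool_pos: [0.2496, -0.573, 0.2313]
tool_rot: [0.0, 0.766, -0.643, 0.0]
contact_force: [0.4, 0.2, 0.3]
grip_width: 1.0
grasp_force: 0.0
time: 2.92
tool_pos: [0.3678, -0.3177, 0.2316]
tool_rot: [-0.0, 0.765, -0.644, 0.0]
contact_force: [0.9, -0.4, -0.6]
grip_width: 0.301
grasp_force: 0.0
time: 3.58
tool_pos: [0.4881, -0.061, 0.2316]
tool_rot: [-0.001, 0.767, -0.642, 0.001]
contact_force: [0.2, -0.1, -1.3]
grip_width: 0.3
grasp_force: 0.0
0.29958998392408925 [ 0.21  0.16 -0.31 -0.   -1.1  -0.03]
at [ 0.4881 -0.061   0.2316] phi 190.2 tz [ 0.  0. -1.] | rz units 0.05 then shift [0.08 0.12 0.04] norm 0.15
[ 0.50264758 -0.14429948  0.37344378] [-0.0544666   0.32234643 -0.94505353]
peg 184 [ 0.51884223 -0.0616815   0.10623083] [ 0.52469927 -0.05511825  0.10946385]
0.81 [ 0.51345124 -0.15294789  0.01588719] [ 0.54267867 -0.05520214  0.10946385]
((529.4573364257812, -108.06130981445312), (18.168806076049805, 90.29312133789062), 6.494877815246582)
```

View pics/w1.png

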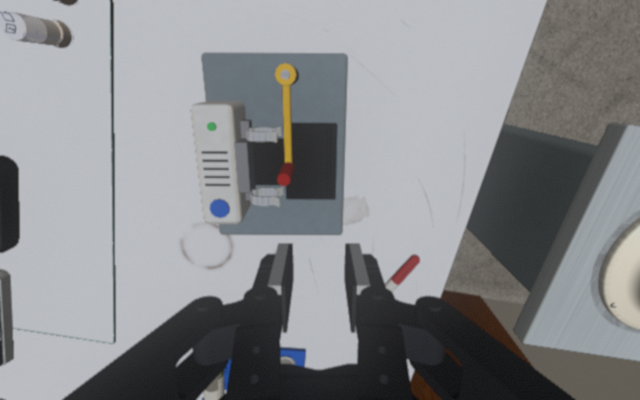

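```bash
python3 - <<'E'
from h import *
plan([.5192,-.0597,.083],189.9)
E
```

```text
at [ 0.4856 -0.0644  0.2312] phi 190.0 tz [ 0.  0. -1.] | rz units 0.02 then shift [ 0.03 -0.85  3.71] norm 3.8
```

```bash
python3 -m inch '[[[0.03,-0.85,0],[0,0,0],0.4],[[0,0,0.8],[0,0,0],0.4],[[0,0,0.8],[0,0,0],0.4],[[0,0,0.7],[0,0,0],0.4],[[0,0,0.7],[0,0,0],0.4],[[0,0,0.7],[0,0,0],0.4],[[0,0,0],[0,0,0],0.4],[[0,0,0],[0,0,0],0.4]]'
python3 - <<'E'
from h import *
plan([.5192,-.0597,.083],189.9)
print(arm.observe()['contact_force'])
# swing: chord per step in tool axes, theta from 0 to 1.75 in 5deg steps
r=.085; d=np.radians(5)
print('chord units',2*r*np.sin(d/2)/.04)
p=rot(arm.observe()['tool_rot']); print(p.round(3))
E
```

```text
time: 4.35
tool_pos: [0.5179, -0.0625, 0.0827]
tool_rot: [0.001, 0.765, -0.644, -0.001]
contact_force: [-0.2, -0.2, -0.3]
grip_width: 0.298
grasp_force: 0.0
at [ 0.5179 -0.0625  0.0827] phi 189.8 tz [ 0.  0. -1.] | rz units -0.02 then shift [-0.06 -0.04 -0.01] norm 0.08
[-0.17481287 -0.16885972 -0.33316612]
chord units 0.18538239630267803
[[ 0.17  -0.985 -0.003]
 [-0.985 -0.17  -0.001]
 [ 0.     0.003 -1.   ]]
```

```bash
python3 -m inch '[[[-0.06,-0.04,0],[0,0,0],0.4],[[0.008,0.185,0],[0,0,-1],0.4],[[0.008,0.185,0],[0,0,-1],0.4],[[0.008,0.185,0],[0,0,-1],0.4],[[0.008,0.185,0],[0,0,-1],0.4],[[0.008,0.185,0],[0,0,-1],0.4],[[0.008,0.185,0],[0,0,-1],0.4],[[0.008,0.185,0],[0,0,-1],0.4]]'
python3 -m inch '[[[0.008,0.185,0],[0,0,-1],0.4],[[0.008,0.185,0],[0,0,-1],0.4],[[0.008,0.185,0],[0,0,-1],0.4],[[0.008,0.185,0],[0,0,-1],0.4],[[0.008,0.185,0],[0,0,-1],0.4],[[0.008,0.185,0],[0,0,-1],0.4],[[0.008,0.185,0],[0,0,-1],0.4],[[0,0,0],[0,0,0],0.4]]'
python3 - <<'E'
from h import *
s=arm.observe(); print(s['contact_force'].round(1))
for t in (65,70,75):
    t=np.radians(t); print(M(-.024-.085*np.sin(t),-.085+.085*np.cos(t),.083).round(4))
plan([.5,-.06,.083])
E
```

```text
time: 5.02
tool_pos: [0.4765, -0.0818, 0.086]
tool_rot: [-0.002, 0.924, -0.381, 0.003]
contact_force: [0.7, 0.7, 0.2]
grip_width: 0.302
grasp_force: 0.4
time: 5.68
tool_pos: [0.4523, -0.1279, 0.0856]
tool_rot: [-0.0, 0.996, -0.088, 0.002]
contact_force: [-0.2, -0.5, 1.1]
grip_width: 0.298
grasp_force: 0.0
[-0.2 -0.5  1.1]
[ 0.452  -0.1205  0.083 ]
[ 0.4504 -0.1277  0.083 ]
[ 0.4494 -0.1351  0.083 ]Traceback (most recent call last):
  File "<stdin>", line 5, in <module>
  File "h.py", line 26, in plan
    print('at',s['tool_pos'].round(4),'phi',c.round(1),'tz',T[:,2].round(3),'| rz units',(-t/5).round(2),'then shift',sh.round(2),'norm',np.linalg.norm(sh).round(2))
                                                                                         ^^^^^^^^^^^^
AttributeError: 'float' object has no attribute 'round'
```

```bash
sed -i 's/(-t\/5).round(2)/round(-t\/5,2)/' h.py
python3 -m inch '[[[0.008,0.185,0],[0,0,-1],0.4],[[0.008,0.185,0],[0,0,-1],0.4],[[0.008,0.185,0],[0,0,-1],0.4],[[0.008,0.185,0],[0,0,-1],0.4],[[0.008,0.185,0],[0,0,-1],0.4],[[0.008,0.185,0],[0,0,-1],0.4],[[0.008,0.185,0],[0,0,-1],0.4],[[0,0,0],[0,0,0],0.4]]'
python3 -m inch '[[[0,0,-0.8],[0,0,0],0.4],[[0,0,-0.8],[0,0,0],0.4],[[0,0,-0.8],[0,0,0],0.4],[[0,0,-0.8],[0,0,0],0.4],[[0,0,0],[0,0,0],0.4]]'
python3 - <<'E'
from h import *
im,d=arm.grab_frame('top'); W=cloud('top',d); Z=W[...,2]
m=(im[...,0]>80)&(im[...,0]>1.8*im[...,1])&(Z>.085)&(Z<.12)&(d>0); P=W[m]
if len(P):
    p=P.mean(0); q=p-M(-.024,-.085,0); w=mpose()[2]; u=np.array([np.cos(w),np.sin(w)]); v=np.array([-u[1],u[0]])
    print('peg',len(P),p, 'theta',np.arctan2(-q[:2]@u,q[:2]@v), np.hypot(*q[:2]))
plan([.4805,.2666,.2],184.8)
save(im[130:290,180:420],'t2.png'); np.save('t2.npy',d); cv2.imwrite('pics/t2.png',cv2.resize(im[130:290,180:420,::-1],None,fx=3.3,fy=3.3,interpolation=cv2.INTER_CUBIC))
E
```

```text
time: 6.35
tool_pos: [0.4594, -0.1785, 0.085]
tool_rot: [0.001, 0.977, 0.215, 0.002]
contact_force: [-0.5, -0.1, -0.7]
grip_width: 0.298
grasp_force: 0.0
time: 6.77
tool_pos: [0.4618, -0.1785, 0.2195]
tool_rot: [0.003, 0.977, 0.214, 0.007]
contact_force: [1.3, 0.4, -0.3]
grip_width: 0.297
grasp_force: 0.0
at [ 0.4601 -0.1778  0.2163] phi 294.7 tz [ 0.  0. -1.] | rz units 21.98 then shift [-11.03  -1.44   0.41] norm 11.13
```

View pics/t2.png

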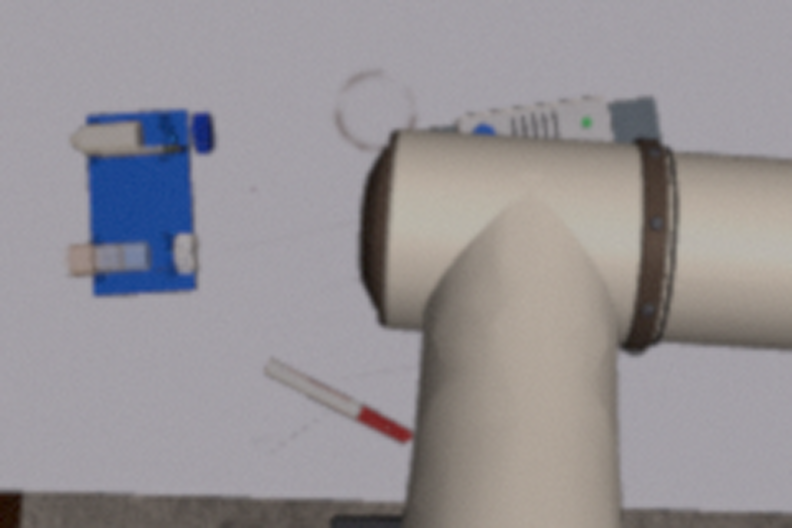

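```bash

python3 -m inch '[[[0,0,0],[0,0,1],0.1],[[0,0,0],[0,0,1],0.1],[[0,0,0],[0,0,1],0.1],[[0,0,0],[0,0,1],0.1],[[0,0,0],[0,0,1],0.1],[[0,0,0],[0,0,1],0.1],[[0,0,0],[0,0,1],0.1],[[0,0,0],[0,0,1],0.1]]'  >/dev/null
python3 -m inch '[[[0,0,0],[0,0,1],-0.1],[[0,0,0],[0,0,1],-0.1],[[0,0,0],[0,0,1],-0.1],[[0,0,0],[0,0,1],-0.1],[[0,0,0],[0,0,1],-0.1],[[0,0,0],[0,0,1],-0.1],[[0,0,0],[0,0,1],-0.1],[[0,0,0],[0,0,1],-0.1]]' >/dev/null
python3 -m inch '[[[0,0,0],[0,0,1],-0.1],[[0,0,0],[0,0,1],-0.1],[[0,0,0],[0,0,1],-0.1],[[0,0,0],[0,0,1],-0.1],[[0,0,0],[0,0,1],-0.1],[[0,0,0],[0,0,1],-0.1]]'
python3 -m inch '[[[-0.92,-0.12,0],[0,0,0],-0.1],[[-0.92,-0.12,0],[0,0,0],-0.1],[[-0.92,-0.12,0],[0,0,0],-0.1],[[-0.92,-0.12,0],[0,0,0],-0.1],[[-0.92,-0.12,0],[0,0,0],-0.1],[[-0.92,-0.12,0],[0,0,0],-0.1]]'
python3 -m inch '[[[-0.92,-0.12,0],[0,0,0],-0.1],[[-0.92,-0.12,0],[0,0,0],-0.1],[[-0.92,-0.12,0],[0,0,0],-0.1],[[-0.92,-0.12,0],[0,0,0],-0.1],[[-0.92,-0.12,0],[0,0,0],-0.1],[[-0.92,-0.12,0],[0,0,0],-0.1],[[0,0,0],[0,0,0],-0.1],[[0,0,0],[0,0,0],-0.1]]'
python3 - <<'E'
from h import *
s=arm.observe(); print(s['grip_width'],s['joint_pos'].round(2))
par=arm.camera_params('wrist'); im,d=arm.grab_frame('wrist'); W=cloud('wrist',d,par); save(im,'w3.png'); np.save('w3.npy',W)
def axis(m,n):
    P=W[m&(d>0)]; r=cv2.minAreaRect(P[:,:2].astype(np.float32)*1000); print(n,len(P),r,np.percentile(P[:,2],98))
for r in arm.cut_out('wrist','sample_tube')[:1]: print(r['conf'],r['extent']); axis(r['mask']&(W[...,2]>.03)&(W[...,2]<.07),'tube')
for r in arm.cut_out('wrist','cradle')[:1]: print(r['conf'],r['extent']); axis(r['mask']&(W[...,2]>.004)&(W[...,2]<.012),'cradle')
plan([.4805,.2666,.2],184.8)
top,dt=arm.grab_frame('top'); Wt=cloud('top',dt); Z=Wt[...,2]
m=(top[...,0]>80)&(top[...,0]>1.8*top[...,1])&(Z>.085)&(Z<.12)&(dt>0)&(Wt[...,1]<0); P=Wt[m]
p=P.mean(0); q=p-M(-.024,-.085,0); w=mpose()[2]; u=np.array([np.cos(w),np.sin(w)]); v=np.array([-u[1],u[0]])
print('peg',len(P),p, 'theta',np.arctan2(-q[:2]@u,q[:2]@v), np.hypot(*q[:2]))
E
```

```text
time: 8.65
tool_pos: [0.4571, -0.1774, 0.2109]
tool_rot: [0.0, 0.734, -0.679, -0.0]
contact_force: [-0.1, 0.4, -0.3]
grip_width: 0.547
grasp_force: 0.0
time: 9.15
tool_pos: [0.4667, 0.0465, 0.2112]
tool_rot: [-0.0, 0.735, -0.678, -0.0]
contact_force: [0.2, -0.8, -0.6]
grip_width: 0.554
grasp_force: 0.0
time: 9.82
tool_pos: [0.4766, 0.2688, 0.2104]
tool_rot: [0.001, 0.737, -0.676, -0.0]
contact_force: [-0.1, -0.6, 0.3]
grip_width: 0.548
grasp_force: 0.0
0.548228285554601 [ 0.81  0.27 -0.22 -0.   -1.09 -0.72]
0.68 [300.0, 113.2, 32.0, 103.7]
tube 1993 ((480.9064636230469, 264.67303466796875), (30.21283721923828, 99.63327026367188), 5.3685712814331055) 0.05448059417142114
0.71 [197.3, 118.7, 145.1, 80.4]
cradle 6832 ((528.1734008789062, 269.5193176269531), (150.2858428955078, 83.64917755126953), 5.332899570465088) 0.008760965238894095
at [0.4769 0.2662 0.211 ] phi 184.8 tz [ 0.  0. -1.] | rz units -0.0 then shift [-0.   -0.09  0.28] norm 0.29
peg 12 [ 0.45423637 -0.17185294  0.10836284] theta 1.7488597485632627 0.08501033280383177
```

View pics/w3.png

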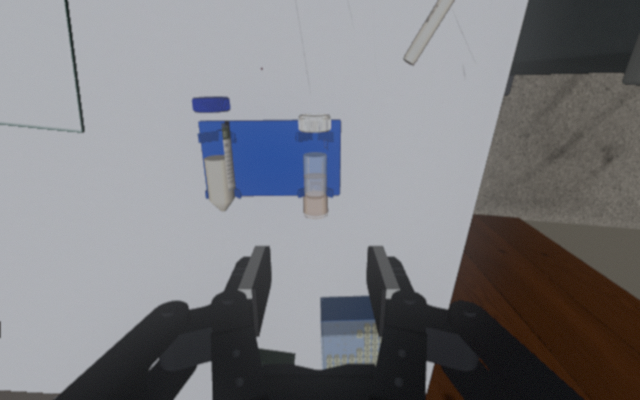

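```bash
python3 - <<'E'
from h import *
plan([.4804,.2720,.0305],185.1)
E

```

```text
at [0.4771 0.266  0.2112] phi 184.8 tz [ 0.  0. -1.] | rz units -0.07 then shift [-0.14 -0.1   4.52] norm 4.52
```

```bash

python3 -m inch '[[[-0.14,-0.1,0.5],[0,0,-0.07],-0.1],[[0,0,0.9],[0,0,0],-0.1],[[0,0,0.9],[0,0,0],-0.1],[[0,0,0.9],[0,0,0],-0.1],[[0,0,0.6],[0,0,0],-0.1],[[0,0,0.4],[0,0,0],-0.1],[[0,0,0.32],[0,0,0],-0.1],[[0,0,0],[0,0,0],-0.1]]'
python3 - <<'E'
from h import *
plan([.4804,.2720,.0305],185.1)
E
python3 -m inch '[[[0,0,0],[0,0,0],1],[[0,0,0],[0,0,0],1],[[0,0,0],[0,0,0],1],[[0,0,0],[0,0,0],1],[[0,0,0],[0,0,0],1],[[0,0,0],[0,0,0],1]]'
```

```text
time: 10.68
tool_pos: [0.4795, 0.2704, 0.028]
tool_rot: [0.003, 0.738, -0.675, -0.0]
contact_force: [0.1, -0.7, 0.0]
grip_width: 0.55
grasp_force: 0.0
at [0.4795 0.2704 0.028 ] phi 185.1 tz [ 0.  0. -1.] | rz units -0.01 then shift [-0.04 -0.03 -0.06] norm 0.08
time: 11.18
tool_pos: [0.48, 0.2722, 0.0317]
tool_rot: [0.001, 0.738, -0.674, -0.0]
contact_force: [-5.8, -1.7, 5.3]
grip_width: 0.285
grasp_force: 59.0
```

```bash

python3 -m inch '[[[0,0,-0.3],[0,0,0],1],[[0,0,-0.6],[0,0,0],1],[[0,0,-0.8],[0,0,0],1],[[0,0,-0.8],[0,0,0],1],[[0,0,-0.8],[0,0,0],1],[[0,0,-0.4],[0,0,0],1],[[0,0,0],[0,0,0],1],[[0,0,0],[0,0,0],1]]'
python3 - <<'E'
from h import *
par=arm.camera_params('wrist'); im,d=arm.grab_frame('wrist'); W=cloud('wrist',d,par); save(im,'w4.png')
s=arm.observe(); print(s['tool_pos'],s['grip_width'],s['grasp_force'])
T=rot(s['tool_rot'])
for r in arm.cut_out('wrist','sample_tube')[:1]:
    print(r['conf'],r['extent']); P=W[r['mask']&(d>0)]; Q=(P-s['tool_pos'])@T
    Q=Q[(abs(Q[:,1])<.03)&(abs(Q[:,2])<.06)&(abs(Q[:,0])<.08)]
    print('tool-frame min/max',np.percentile(Q,1,axis=0).round(4),np.percentile(Q,99,axis=0).round(4))
    for a in np.arange(-.07,.08,.01):
        k=(Q[:,0]>=a)&(Q[:,0]<a+.01)
        if k.sum()>4: print(a.round(2),k.sum(),Q[k,1].mean().round(4),Q[k,2].min().round(4))
plan(M(-.048,0,.19),189.9)
E
```

```text
time: 11.85
tool_pos: [0.4817, 0.2736, 0.1804]
tool_rot: [-0.003, 0.739, -0.674, 0.0]
contact_force: [0.4, 0.4, -0.8]
grip_width: 0.28
grasp_force: 59.1
[0.48087442 0.27293405 0.17876556] 0.28135879400775854 59.10895049571991
0.92 [284.2, 143.2, 71.8, 217.6]
tool-frame min/max [-0.0398 -0.0145 -0.0245] [0.0569 0.0122 0.0022]
-0.05 74 -0.0017 -0.0225
-0.04 872 -0.0007 -0.0233
-0.03 969 -0.0006 -0.0228
-0.02 812 -0.0007 -0.0218
-0.01 881 -0.0007 -0.0216
0.0 972 -0.0007 -0.022
0.01 1795 -0.0009 -0.0221
0.02 23 0.0105 -0.0147
0.04 1186 -0.0012 -0.0261
0.05 2019 -0.0011 -0.0253
at [0.4805 0.2726 0.1778] phi 185.2 tz [ 0.  0. -1.] | rz units -0.94 then shift [ 8.33  1.07 -0.3 ] norm 8.41
```

View pics/w4.png

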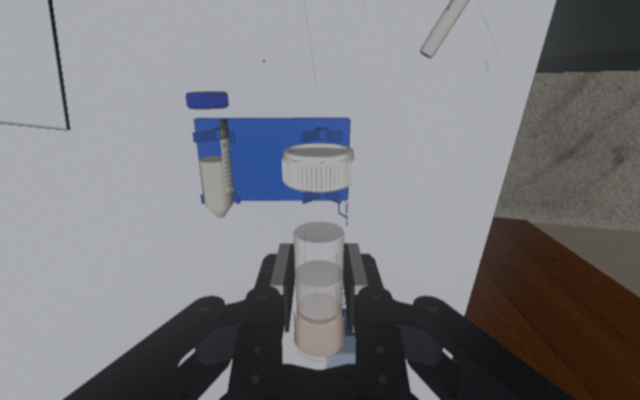

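```bash

python3 -m inch '[[[0,0,-0.3],[0,0,-0.94],1],[[0.7,0.09,0],[0,0,0],1],[[0.9,0.12,0],[0,0,0],1],[[0.9,0.12,0],[0,0,0],1],[[0.9,0.12,0],[0,0,0],1],[[0.9,0.12,0],[0,0,0],1],[[0.9,0.12,0],[0,0,0],1],[[0.9,0.12,0],[0,0,0],1]]'
python3 -m inch '[[[0.9,0.12,0],[0,0,0],1],[[0.7,0.1,0],[0,0,0],1],[[0.4,0.04,0],[0,0,0],1],[[0.2,0.02,0],[0,0,0],1],[[0,0,0],[0,0,0],1],[[0,0,0],[0,0,0],1],[[0,0,0],[0,0,0],1]]'
python3 - <<'E'
from h import *
plan(M(-.048,0,.0535),189.9)
par=arm.camera_params('wrist'); im,d=arm.grab_frame('wrist'); W=cloud('wrist',d,par)
w=mpose()[2]; o=mpose()[:2]; c,s=np.cos(w),np.sin(w); Q=(W[...,:2]-o)@np.array([[c,-s],[s,c]]); Z=W[...,2]
sm=im.astype(int).sum(-1)
for z0,z1,n,k in ((.044,.052,'ledge',sm<230),(.007,.025,'base',sm>0),(.07,.077,'housing',sm>300)):
    m=(Z>z0)&(Z<z1)&(d>0)&k&(abs(Q[...,0])<.12)&(abs(Q[...,1])<.14); P=Q[m]; 
    if len(P)>50: print(n,len(P),np.percentile(P,[1,99],axis=0).round(4).tolist(), cv2.minAreaRect(P.astype(np.float32)*1000))
save(im,'w5.png')
E
```

```text
time: 12.62
tool_pos: [0.4902, 0.0252, 0.1891]
tool_rot: [0.001, 0.766, -0.643, -0.001]
contact_force: [1.4, 0.3, -1.0]
grip_width: 0.28
grasp_force: 59.1
time: 13.2
tool_pos: [0.4951, -0.0607, 0.19]
tool_rot: [0.0, 0.766, -0.643, -0.0]
contact_force: [0.7, -0.3, 0.8]
grip_width: 0.281
grasp_force: 59.1
at [ 0.4951 -0.0607  0.19  ] phi 190.0 tz [ 0.  0. -1.] | rz units 0.02 then shift [ 0.06 -0.01  3.41] norm 3.41
ledge 3670 [[-0.0712, -0.041], [0.013, 0.0373]] ((-24.755279541015625, -21.593708038330078), (95.17278289794922, 119.52405548095703), 0.022288791835308075)
base 13619 [[-0.0822, -0.1066], [0.0631, 0.093]] ((-8.323921203613281, -5.513450622558594), (150.62722778320312, 204.37689208984375), 0.116214320063591)
housing 6441 [[-0.0216, -0.0828], [0.061, 0.0548]] ((-23.096046447753906, -25.93567657470703), (213.83343505859375, 119.01721954345703), 20.491281509399414)
```

View pics/w5.png

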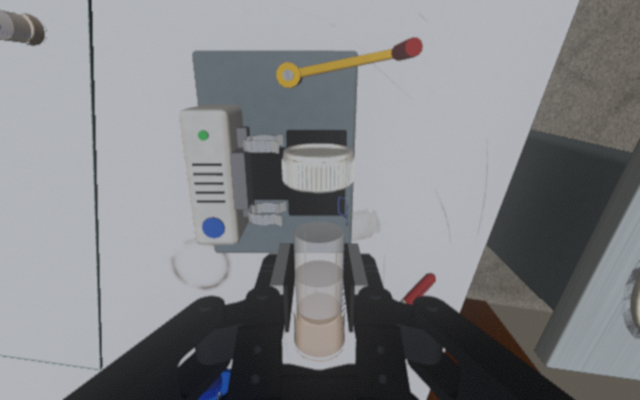

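```bash

python3 -m inch '[[[0.08,0,0.3],[0,0,0],1],[[0,0,0.7],[0,0,0],1],[[0,0,0.7],[0,0,0],1],[[0,0,0.6],[0,0,0],1],[[0,0,0.4],[0,0,0],1],[[0,0,0.3],[0,0,0],1],[[0,0,0.2],[0,0,0],1],[[0,0,0],[0,0,0],1]]'
python3 -m inch '[[[0,0,0.1],[0,0,0],1],[[0,0,0],[0,0,0],1],[[0,0,0],[0,0,0],1]]'
python3 - <<'E'
from h import *
plan(M(-.048,-.0012,.0535),189.9)
E
```

```text
time: 13.92
tool_pos: [0.4948, -0.064, 0.061]
tool_rot: [0.001, 0.766, -0.643, -0.001]
contact_force: [-1.3, 0.5, -0.1]
grip_width: 0.28
grasp_force: 59.1
time: 14.17
tool_pos: [0.4963, -0.0645, 0.0592]
tool_rot: [-0.001, 0.766, -0.643, 0.0]
contact_force: [-0.3, 0.4, 0.6]
grip_width: 0.286
grasp_force: 59.1
at [ 0.4963 -0.0645  0.0592] phi 190.0 tz [ 0.  0. -1.] | rz units 0.01 then shift [-0.01  0.01  0.14] norm 0.14
```

```bash

python3 -m inch '[[[0,0,0.06],[0,0,0],1],[[0,0,0.06],[0,0,0],1],[[0,0,0],[0,0,0],1],[[0,0,0],[0,0,0],1],[[0,0,0],[0,0,0],1]]'
```

```text
time: 14.58
tool_pos: [0.4958, -0.0648, 0.0538]
tool_rot: [-0.0, 0.766, -0.643, 0.0]
contact_force: [0.7, -0.3, -0.6]
grip_width: 0.282
grasp_force: 59.1
```

```bash

python3 -m inch '[[[0,0,0.02],[0,0,0],1],[[0,0,0],[0,0,0],1],[[0,0,0],[0,0,0],0.2],[[0,0,0],[0,0,0],0.0],[[0,0,0],[0,0,0],-0.1],[[0,0,0],[0,0,0],-0.1]]'
python3 -m inch '[[[0,0,-0.3],[0,0,0],-0.1],[[0,0,-0.6],[0,0,0],-0.1],[[0,0,-0.7],[0,0,0],-0.1],[[0,0,-0.7],[0,0,0],-0.1],[[0,0,-0.7],[0,0,0],-0.1],[[0,0,0],[0,0,0],-0.1],[[0,0,0],[0,0,0],-0.1]]'
python3 - <<'E'
from h import *
plan(M(-.048-.013-.030,-.0012,.17),189.9)
par=arm.camera_params('wrist'); im,d=arm.grab_frame('wrist'); W=cloud('wrist',d,par)
w=mpose()[2]; o=mpose()[:2]; c,s=np.cos(w),np.sin(w); Q=(W[...,:2]-o)@np.array([[c,-s],[s,c]]); Z=W[...,2]
for r in arm.cut_out('wrist','sample_tube')[:1]:
    k=r['mask']&(d>0)&(Z>.05)&(Z<.085); P=Q[k]; print(r['conf'],r['extent'],np.percentile(P,[1,50,99],axis=0).round(4).tolist(),np.percentile(Z[k],99), cv2.minAreaRect(P.astype(np.float32)*1000))
save(im,'w6.png')
E
```

```text
time: 15.08
tool_pos: [0.4957, -0.0647, 0.0528]
tool_rot: [0.0, 0.766, -0.643, -0.0]
contact_force: [-0.1, 0.0, -0.3]
grip_width: 0.553
grasp_force: 0.0
time: 15.67
tool_pos: [0.4966, -0.0645, 0.1745]
tool_rot: [-0.002, 0.766, -0.643, 0.001]
contact_force: [0.8, -0.3, -0.8]
grip_width: 0.55
grasp_force: 0.0
at [ 0.4966 -0.0645  0.1745] phi 189.9 tz [ 0.  0. -1.] | rz units 0.01 then shift [-0.01  1.09  0.11] norm 1.09
0.92 [304.8, 118.2, 37.3, 122.4] [[-0.0608, -0.059], [-0.048, -0.0062], [-0.0336, 0.0374]] 0.07661317623266847 ((-47.02084732055664, -9.707351684570312), (99.45006561279297, 30.070920944213867), 89.2032241821289)
```

View pics/w6.png

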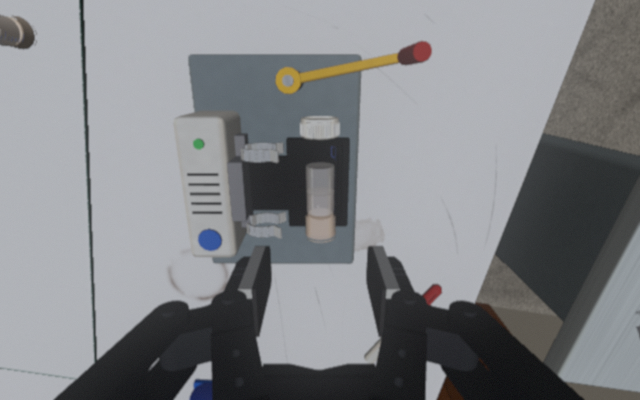

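```bash

python3 -m inch '[[[0.02,0.55,0],[0,0,0],1],[[0,0.54,0],[0,0,0],1],[[0,0,0],[0,0,0],1],[[0,0,0],[0,0,0],1],[[0,0,0],[0,0,0],1],[[0,0,0],[0,0,0],1]]'
python3 -m inch '[[[0,0,0.7],[0,0,0],1],[[0,0,0.7],[0,0,0],1],[[0,0,0.7],[0,0,0],1],[[0,0,0.5],[0,0,0],1],[[0,0,0.3],[0,0,0],1],[[0,0,0],[0,0,0],1],[[0,0,0],[0,0,0],1],[[0,0,0],[0,0,0],1]]'
python3 - <<'E'
from h import *
plan(M(-.048-.013-.030,-.0025,.056),189.9)
plan(M(-.018-.013-.0145,-.0025,.056),189.9)
plan(M(-.013-.0145,-.0025,.056),189.9)
E
```

```text
time: 16.27
tool_pos: [0.4534, -0.0729, 0.1724]
tool_rot: [0.0, 0.766, -0.643, -0.0]
contact_force: [0.4, 0.1, 0.3]
grip_width: 0.001
grasp_force: 0.0
time: 16.93
tool_pos: [0.4541, -0.0729, 0.0575]
tool_rot: [-0.0, 0.766, -0.643, 0.001]
contact_force: [0.2, 0.3, -0.4]
grip_width: -0.001
grasp_force: 0.0
at [ 0.4541 -0.0729  0.0575] phi 190.0 tz [ 0.  0. -1.] | rz units 0.01 then shift [-0.    0.    0.04] norm 0.04
at [ 0.4541 -0.0729  0.0575] phi 190.0 tz [ 0.  0. -1.] | rz units 0.01 then shift [-0.   -1.13  0.04] norm 1.13
at [ 0.4541 -0.0729  0.0575] phi 190.0 tz [ 0.  0. -1.] | rz units 0.01 then shift [-0.   -1.58  0.04] norm 1.58
```

```bash

python3 -m inch '[[[0,-0.15,0.02],[0,0,0],1],[[0,-0.15,0],[0,0,0],1],[[0,-0.14,0],[0,0,0],1],[[0,-0.14,0],[0,0,0],1],[[0,-0.14,0],[0,0,0],1],[[0,-0.14,0],[0,0,0],1],[[0,-0.14,0],[0,0,0],1],[[0,0,0],[0,0,0],1]]'
python3 -m inch '[[[0,-0.08,0],[0,0,0],1],[[0,-0.08,0],[0,0,0],1],[[0,-0.08,0],[0,0,0],1],[[0,0,0],[0,0,0],1]]'
python3 - <<'E'
from h import *
plan(M(-.013-.0145,-.0025,.056),189.9)
E
```

```text
time: 17.6
tool_pos: [0.4939, -0.0659, 0.0562]
tool_rot: [-0.0, 0.766, -0.643, 0.0]
contact_force: [0.2, 0.2, -0.2]
grip_width: 0.001
grasp_force: 0.0
time: 17.93
tool_pos: [0.5004, -0.0648, 0.0558]
tool_rot: [0.001, 0.766, -0.643, -0.001]
contact_force: [-3.5, -1.1, 2.4]
grip_width: -0.002
grasp_force: 2.2
at [ 0.5004 -0.0648  0.0558] phi 189.9 tz [ 0.  0. -1.] | rz units 0.0 then shift [-0.   -0.41 -0.01] norm 0.41
```

```bash

python3 -m inch '[[[0,-0.06,0],[0,0,0],1],[[0,-0.06,0],[0,0,0],1],[[0,-0.06,0],[0,0,0],1],[[0,-0.06,0],[0,0,0],1],[[0,0,0],[0,0,0],1]]'
python3 -m inch '[[[0,-0.06,0],[0,0,0],1],[[0,-0.06,0],[0,0,0],1],[[0,-0.06,0],[0,0,0],1],[[0,0,0],[0,0,0],1],[[0,0,0],[0,0,0],1]]'
python3 - <<'E'
from h import *
plan(M(-.013-.0145,-.0025,.056),189.9)
E
```

```text
time: 18.35
tool_pos: [0.5109, -0.063, 0.0558]
tool_rot: [0.0, 0.766, -0.643, -0.0]
contact_force: [0.8, -0.4, -0.5]
grip_width: -0.001
grasp_force: 0.0
time: 18.77
tool_pos: [0.5182, -0.0616, 0.0561]
tool_rot: [0.0, 0.766, -0.643, -0.0]
contact_force: [-2.5, 0.4, 2.7]
grip_width: -0.004
grasp_force: 1.8
at [ 0.5182 -0.0616  0.0561] phi 189.9 tz [ 0.  0. -1.] | rz units 0.01 then shift [0.   0.05 0.  ] norm 0.05
```

```bash

python3 -m inch '[[[0,-0.03,0],[0,0,0],1],[[0,-0.03,0],[0,0,0],1],[[0,0,0],[0,0,0],1],[[0,0,0],[0,0,0],1]]'
python3 -m inch '[[[0,-0.04,0],[0,0,0],1],[[0,0,0],[0,0,0],1],[[0,0,0],[0,0,0],1]]'
```

```text
time: 19.1
tool_pos: [0.5183, -0.0616, 0.0559]
tool_rot: [0.002, 0.765, -0.643, -0.002]
contact_force: [-6.2, -1.9, 6.0]
grip_width: -0.0
grasp_force: 4.3
time: 19.35
tool_pos: [0.5183, -0.0616, 0.0557]
tool_rot: [0.003, 0.765, -0.644, -0.003]
contact_force: [-9.7, -1.4, 7.6]
grip_width: 0.001
grasp_force: 5.8
```

```bash

python3 -m inch '[[[0,0.3,0],[0,0,0],1],[[0,0.6,0],[0,0,0],1],[[0,0.3,-0.3],[0,0,0],0.4],[[0,0,-0.8],[0,0,0],0.4],[[0,0,-0.8],[0,0,0],0.4],[[0,0,-0.8],[0,0,0],0.4],[[0,0,-0.3],[0,0,0],0.4],[[0,0,0],[0,0,0],0.4]]'
python3 - <<'E'
from h import *
par=arm.camera_params('wrist'); im,d=arm.grab_frame('wrist'); W=cloud('wrist',d,par)
w=mpose()[2]; o=mpose()[:2]; c,s=np.cos(w),np.sin(w); Q=(W[...,:2]-o)@np.array([[c,-s],[s,c]]); Z=W[...,2]
for r in arm.cut_out('wrist','sample_tube')[:1]:
    k=r['mask']&(d>0)&(Z>.05)&(Z<.085); P=Q[k]; print(r['conf'],r['extent'],np.percentile(P,[1,50,99],axis=0).round(4).tolist(),np.percentile(Z[k],99), cv2.minAreaRect(P.astype(np.float32)*1000))
    cap=P[P[:,1]<-.046]; ft=P[P[:,1]>.02]; print('cap x',np.percentile(cap[:,0],[2,98]),'foot x',np.percentile(ft[:,0],[2,98]))
m=(Z>.1)&(Z<.115)&(d>0)&(im[...,0]>im[...,1]*1.8); q=Q[m].mean(0)-[-.024,-.085]; th=np.arctan2(-q[0],q[1]); print('peg',m.sum(),W[m].mean(0),'theta',th,np.hypot(*q))
p=M(-.024-.085*np.sin(th),-.085+.085*np.cos(th),.085); plan(p,189.9+np.degrees(th))
cv2.imwrite('pics/w7.png',cv2.resize(im[20:290,150:470,::-1],None,fx=2,fy=2))
E
```

```text
time: 20.02
tool_pos: [0.4786, -0.0687, 0.1804]
tool_rot: [-0.004, 0.766, -0.643, 0.004]
contact_force: [-1.0, 0.0, -0.5]
grip_width: 0.299
grasp_force: 0.0
0.92 [223.6, 117.4, 37.3, 121.0] [[-0.0153, -0.0594], [-0.0034, -0.0116], [0.0108, 0.0291]] 0.0764860227367273 ((-0.8438339233398438, -10.759952545166016), (97.73596954345703, 29.471179962158203), 89.46269226074219)
cap x [-0.01549571  0.01116681] foot x [-0.01311279  0.00936284]
peg 243 [ 0.45478792 -0.17376355  0.10801471] theta 1.7721532483913307 0.08517216812248816
at [ 0.4757 -0.0688  0.1764] phi 189.9 tz [ 0.  0. -1.] | rz units -20.3 then shift [-1.44  2.25  2.29] norm 3.52
```

View pics/w7.png

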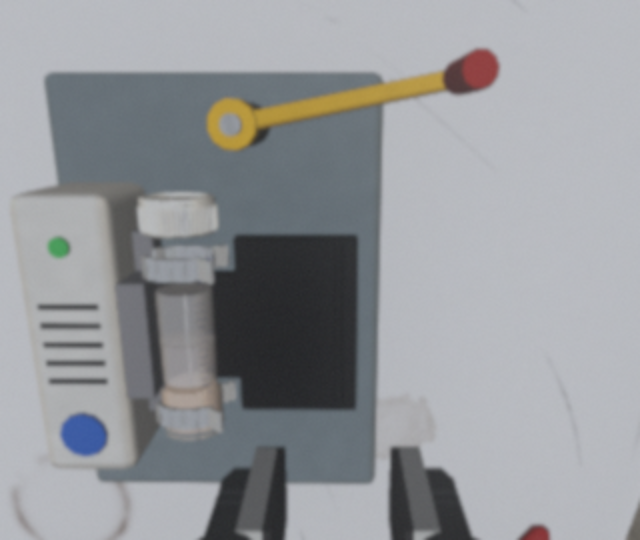

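```bash

python3 -m inch '[[[0,0,0],[0,0,-1],0.4],[[0,0,0],[0,0,-1],0.4],[[0,0,0],[0,0,-1],0.4],[[0,0,0],[0,0,-1],0.4],[[0,0,0],[0,0,-1],0.4],[[0,0,0],[0,0,-1],0.4],[[0,0,0],[0,0,-1],0.4],[[0,0,0],[0,0,-1],0.4]]' >/dev/null
python3 -m inch '[[[0,0,0],[0,0,-1],0.4],[[0,0,0],[0,0,-1],0.4],[[0,0,0],[0,0,-1],0.4],[[0,0,0],[0,0,-1],0.4],[[0,0,0],[0,0,-1],0.4],[[0,0,0],[0,0,-1],0.4],[[0,0,0],[0,0,-1],0.4],[[0,0,0],[0,0,-1],0.4]]' >/dev/null
python3 -m inch '[[[0,0,0],[0,0,-1],0.4],[[0,0,0],[0,0,-1],0.4],[[0,0,0],[0,0,-1],0.4],[[0,0,0],[0,0,-1],0.4],[[-0.48,0.75,0],[0,0,0],0.4],[[-0.48,0.75,0],[0,0,0],0.4],[[-0.48,0.75,0],[0,0,0],0.4],[[0,0,0],[0,0,0],0.4]]'
python3 -m inch '[[[0,0,0],[0,0,0],0.4],[[0,0,0],[0,0,0],0.4]]'
python3 - <<'E'
from h import *
t=1.76; plan(M(-.024-.085*np.sin(t),-.085+.085*np.cos(t),.085)); 
E
```

```text
time: 22.12
tool_pos: [0.4496, -0.1769, 0.1741]
tool_rot: [-0.0, 0.985, 0.171, -0.002]
contact_force: [-0.4, 0.5, 1.4]
grip_width: 0.298
grasp_force: 0.0
time: 22.28
tool_pos: [0.4512, -0.1734, 0.1748]
tool_rot: [-0.0, 0.985, 0.173, -0.001]
contact_force: [-0.1, 0.3, -0.3]
grip_width: 0.302
grasp_force: 0.0
at [ 0.4512 -0.1734  0.1748] phi 289.9 tz [-0.002  0.    -1.   ] | rz units 0.0 then shift [0.09 0.01 2.25] norm 2.25
```

```bash

python3 -m inch '[[[0.08,0,0.4],[0,0,0],0.4],[[0,0,0.7],[0,0,0],0.4],[[0,0,0.7],[0,0,0],0.4],[[0,0,0.4],[0,0,0],0.4],[[0,0,0],[0,0,0],0.4],[[0,0,0],[0,0,0],0.4],[[0,0,0],[0,0,0],0.4]]'
python3 -m inch '[[[0.008,-0.185,0],[0,0,1],0.4],[[0.008,-0.185,0],[0,0,1],0.4],[[0.008,-0.185,0],[0,0,1],0.4],[[0.008,-0.185,0],[0,0,1],0.4],[[0.008,-0.185,0],[0,0,1],0.4],[[0.008,-0.185,0],[0,0,1],0.4],[[0.008,-0.185,0],[0,0,1],0.4],[[0,0,0],[0,0,0],0.4]]'
python3 - <<'E'
from h import *
t=np.radians(phi()-189.9); print(np.degrees(t)); plan(M(-.024-.085*np.sin(t),-.085+.085*np.cos(t),.085))
E
```

```text
time: 22.87
tool_pos: [0.4558, -0.1718, 0.089]
tool_rot: [0.0, 0.985, 0.174, 0.001]
contact_force: [0.1, 0.8, 1.5]
grip_width: 0.298
grasp_force: 0.0
time: 23.53
tool_pos: [0.454, -0.1204, 0.0899]
tool_rot: [-0.0, 0.991, -0.131, 0.002]
contact_force: [0.2, 1.0, 0.7]
grip_width: 0.303
grasp_force: 0.0
65.06722675749862
at [ 0.454  -0.1204  0.0899] phi 255.0 tz [ 0.004  0.    -1.   ] | rz units 0.0 then shift [-0.05  0.02  0.12] norm 0.13
```

```bash

python3 -m inch '[[[-0.03,-0.185,0.08],[0,0,1],0.4],[[0.008,-0.185,0],[0,0,1],0.4],[[0.008,-0.185,0],[0,0,1],0.4],[[0.008,-0.185,0],[0,0,1],0.4],[[0.008,-0.185,0],[0,0,1],0.4],[[0.008,-0.185,0],[0,0,1],0.4],[[0.008,-0.185,0],[0,0,1],0.4],[[0,0,0],[0,0,0],0.4]]'
python3 - <<'E'
from h import *
t=np.radians(phi()-189.9); print(np.degrees(t)); plan(M(-.024-.085*np.sin(t),-.085+.085*np.cos(t),.085))
E
```

```text
time: 24.2
tool_pos: [0.48, -0.0773, 0.086]
tool_rot: [-0.001, 0.906, -0.422, 0.001]
contact_force: [-0.0, 0.2, 0.3]
grip_width: 0.299
grasp_force: 0.0
30.147041797064706
at [ 0.48   -0.0773  0.086 ] phi 220.0 tz [ 0.003  0.    -1.   ] | rz units 0.0 then shift [-0.    0.02  0.03] norm 0.03
```

```bash

python3 -m inch '[[[0.008,-0.185,0],[0,0,1],0.4],[[0.008,-0.185,0],[0,0,1],0.4],[[0.008,-0.185,0],[0,0,1],0.4],[[0.008,-0.185,0],[0,0,1],0.4],[[0.008,-0.185,0],[0,0,1],0.4],[[0.008,-0.185,0],[0,0,1],0.4],[[0,0,0],[0,0,0],0.4]]'
python3 -m inch '[[[0,-0.05,0],[0,0,0],0.4],[[0,-0.05,0],[0,0,0],0.4],[[0,0,0],[0,0,0],0.4]]'
python3 - <<'E'
from h import *
t=np.radians(phi()-189.9); print(np.degrees(t)); plan(M(-.024-.085*np.sin(t),-.085+.085*np.cos(t),.085))
E
```

```text
time: 24.78
tool_pos: [0.5196, -0.0593, 0.0856]
tool_rot: [-0.001, 0.767, -0.642, 0.001]
contact_force: [0.5, -0.0, 0.6]
grip_width: 0.3
grasp_force: 0.0
time: 25.03
tool_pos: [0.5222, -0.0588, 0.0852]
tool_rot: [-0.0, 0.766, -0.642, 0.0]
contact_force: [0.8, 0.5, -0.2]
grip_width: 0.301
grasp_force: 0.0
0.1594736643640431
at [ 0.5222 -0.0588  0.0852] phi 190.1 tz [ 0.  0. -1.] | rz units 0.0 then shift [-0.01  0.07  0.  ] norm 0.07
```

```bash

python3 -m inch '[[[0,-0.04,0],[0,0,0],0.4],[[0,-0.04,0],[0,0,0],0.4],[[0,0,0],[0,0,0],0.4],[[0,0,0],[0,0,0],0.4]]'
python3 -m inch '[[[0,-0.05,0],[0,0,0],0.4],[[0,0,0],[0,0,0],0.4],[[0,0,0],[0,0,0],0.4]]'
```

```text
time: 25.37
tool_pos: [0.5255, -0.0581, 0.085]
tool_rot: [-0.0, 0.766, -0.643, 0.0]
contact_force: [0.3, -0.8, -0.7]
grip_width: 0.302
grasp_force: 0.0
time: 25.62
tool_pos: [0.5258, -0.058, 0.0846]
tool_rot: [0.001, 0.766, -0.643, -0.001]
contact_force: [-5.4, -0.8, 2.8]
grip_width: 0.3
grasp_force: 2.4
```

```bash

python3 -m inch '[[[0,0.12,0],[0,0,0],0.4],[[0,0,0],[0,0,0],0.4],[[0,0,-0.6],[0,0,0],0.4],[[0,0,-0.8],[0,0,0],0.4],[[0,0,-0.8],[0,0,0],0.4],[[0,0,-0.5],[0,0,0],0.4],[[0,0,0],[0,0,0],0.4],[[0,0,0],[0,0,0],0.4]]'
python3 - <<'E'
from h import *
par=arm.camera_params('wrist'); im,d=arm.grab_frame('wrist'); W=cloud('wrist',d,par)
w=mpose()[2]; o=mpose()[:2]; c,s=np.cos(w),np.sin(w); Q=(W[...,:2]-o)@np.array([[c,-s],[s,c]]); Z=W[...,2]
for r in arm.cut_out('wrist','sample_tube')[:1]:
    k=r['mask']&(d>0)&(Z>.05)&(Z<.085); P=Q[k]; print(r['conf'],r['extent'],np.percentile(P,[1,50,99],axis=0).round(4).tolist(), cv2.minAreaRect(P.astype(np.float32)*1000))
m=(Z>.1)&(Z<.115)&(d>0)&(im[...,0]>im[...,1]*1.8); q=Q[m].mean(0)-[-.024,-.085]; print('peg',m.sum(),'theta',np.arctan2(-q[0],q[1]),np.hypot(*q))
cv2.imwrite('pics/w8.png',cv2.resize(im[20:290,150:470,::-1],None,fx=2,fy=2)); print(arm.observe()['contact_force'])
E
```

```text
time: 26.28
tool_pos: [0.5239, -0.0582, 0.1944]
tool_rot: [-0.002, 0.766, -0.643, 0.002]
contact_force: [0.6, -0.0, -0.8]
grip_width: 0.3
grasp_force: 0.0
0.61 [281.3, 114.5, 36.8, 100.8] [[-0.0148, -0.0593], [-0.0012, -0.0113], [0.0125, 0.0256]] ((-0.8114957809448242, -16.129425048828125), (86.68032836914062, 29.4283390045166), 89.82784271240234)
peg 218 theta 0.005056978802136645 0.08259837408373442
[ 0.24956682  0.76323825 -0.43706477]
```

View pics/w8.png

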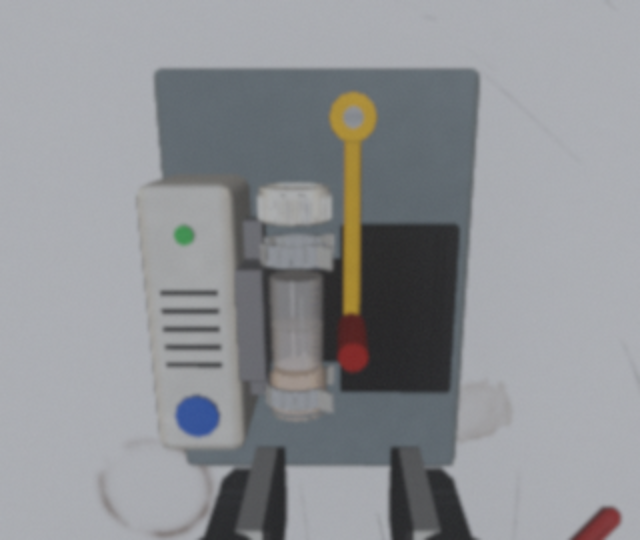

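The tube sits home in both clips (crop centre about (297,300)). The keeper is shut in front of it, with the peg at (352,355) and theta about 0.005, and the arm is clear.

```bash
python3 -c "
from station import arm
print(arm.hand_in())"
```

```text
the job is handed in; nothing more can be done
None
```

The white-capped tube is snapped home in both clips with the keeper bar shut across it; the other items were not touched, and the job was handed in at about 26 s.

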